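# Lock the bayonet plug into the air test box and open the cock

## Task

Pick up the orange-handled bayonet plug that lies on the bench, stand it upright in the slotted wooden block and let go, then take it again, put its T-head lengthwise down through the slot in the test box's lid until its square flange rests flat on the lid, and turn it a quarter turn so that the head is locked squarely across the slot underneath. Only once the plug is locked and released, swing the red handle of the air cock from shut (across its pipe) to fully open (along the pipe, against the stop). Leave the other things on the bench where they stand.

Things in the scene. Friction and masses are not known exactly. Their poses are not given: they have to be found in the camera images.
- plug: bayonet plug, 74 mm long, 0.14 kg. Origin: centre of the T-head's end face; z along its axis to the handle. Along z: steel T-head 0-12 mm (40 along x, 14 along y; first 4 mm 36 x 10), stem d12 to 26, square brass flange 26-32 (40 x 40), neck d15 to 44, orange wing handle 44-74 (40 along x, 16 along y: grip across y). Starts lying, x vertical, axis level 20 mm above the bench, handle to the left
- plug_head (a point): point on the plug's axis in the middle of its T-head, 7.5 mm from the end face; axes as the plug's
- block: fixed wooden set-down block, 75 (x) x 56 (y) x 40 mm high, origin under its centre on the bench
- block_slot (a point): centre of the mouth of the block's slot, on its top, 40 mm above the bench; the slot goes right through, 46 mm along x and 20 mm along y, z up. The plug stands in it on its flange, its x along the slot's either way round
- test_box: fixed blue air test box, foot 150 x 150 mm, lid 130 x 130 with top 58 mm above the bench, hollow down to 6 mm. Origin under its centre on the bench; robot on its -x side. Four guard posts (d17) at x, y = +-55 mm, tops at 112 mm; dial gauge at x = 98, y = 0, top at 112 mm. A brass pipe leaves the -y side 30 mm above the bench, along -y to y = -198 mm; the cock sits on it
- port (a point): centre of the slot in the lid, at the lid's top face, 58 mm above the bench; the slot is 44 mm along x and 18 mm along y, lid 8 mm thick, z up. Locked: plug upright, flange on the lid (plug_head 18.5 mm below this point), plug x along this y; turning either way round will do
- cock (a joint): angle of the red cock handle about the vertical: 0 = shut, handle points to the box's -x (across the pipe, toward the robot); 1.571 = fully open, handle points to the box's -y (along the pipe, away from the box), at a hard stop; grows anticlockwise seen from above. Stiff by 0.06 N m, stays where left
- cock_hinge (a point): point on the cock handle's vertical turning axis, at box x = 0, y = -141 mm, at the handle's mid-height 69 mm above the bench
- cock_grip (a point): grip point on the red handle, 60 mm from its turning axis, 69 mm above the bench; the red bar is 56 mm long (24 to 80 mm from the axis), 12 mm wide, 18 mm high; its x points from here back to the axis
- oil_bottle: loose bystander: white bottle with a red cap, 35 x 35 x 90 mm, origin under its centre
- seal_driver: loose bystander: metal seal driver on its foot, 44 x 44 x 70 mm, origin under its centre
- bushing_04: loose bystander: steel bushing, 47 mm across, 50 mm high, origin under its centre
- bearing: loose bystander: bearing race lying flat, 42 mm across, 15 mm high, origin under its centre
- long_bolt: loose bystander: flange bolt lying down, 46 x 63 x 21 mm, origin under its centre
- thrust_washer: loose bystander: thick steel washer lying flat, 27 mm across, 8 mm high, origin under its centre
- fitting_1: loose bystander: hose nipple standing, 15 x 15 x 31 mm, origin under its centre
- bench_block: loose bystander: black steel block, 36 x 46 x 50 mm, origin under its centre
Mind the look-alikes: they are no part of the job. What is shaped like the plug but blue or green is not meant.

How it is judged:
By the outcome, as a careful person would: the job done as asked, in the order asked, and still so for the second after the job is handed in, with the robot touching nothing.
It also fails if it takes over 64 s, if anything falls off the work surface, if the arm or the gripper's body presses on something with over 40 N, if the wrist force passes 120 N, or if a joint passes its speed limit or range.

## Robot

A 6-joint arm with a two-finger parallel gripper is mounted at the origin on a cart in front of the work surface, level with it; the furniture and walls round the work are solid. World frame = base frame: x ahead of the robot, y to its left, z up, the work surface at z = 0. Lengths are in m, angles in degrees, forces in N, time in s.
With the tool pointing down it reaches from about 0.375 to 0.9 m from the base axis. Payload 3.1 kg.
Tool frame: the origin (TCP) lies between the finger pads; the fingertips stand 11 mm ahead of it and the grasp point (between the pads) lies 8 mm behind it; z points along the fingers, y is the line along which they close (so a half turn about z gives the same grasp; the last joint's range is limited). The gripper opens to 87 mm and grips with 3 to 60 N. Pads are 19 mm wide; open, the fingers measure 117 mm over their backs; the gripper's body (75 mm by 190 mm) begins 51 mm behind the grasp point.
Start: joints at [-10.227, 30.224, 82.088, -0, 67.689, -10.227], TCP at [0.625, 0, 0.234] pointing down, gripper open.
Joint ranges: [-176.69, 176.69], [-43.24, 126.21], [12.49, 139.97], [-82, 262], [0, 151.66], [-163.58, 163.58]. Speed limits (degrees/s): [159.86, 159.86, 180, 180, 180, 180].

## Interface

Orientations are given as a 3x3 rotation matrix whose columns are the frame's x, y, z axes.
In Python, from rig import bot gives the robot as it stands.
- The arm moves only by the tool apply_moves, never from a script. Its argument "steps" is a list that holds one entry, the list of rows, each a list of 7 numbers: the shift along the tool's x, y, z in cm, then the turn, a rotation vector about the tool's x, y, z in degrees, then the gripper command: -1 is shut, 1 is fully open, values between are in proportion. In form: [[[dx, dy, dz, rx, ry, rz, jaw], ...]]. A call has 1 to 20 rows; each row is the pose to reach, as a shift and turn from the pose commanded when the call began, along the tool's axes at that moment; what a row does not reach only later rows make up. A row lasts 1/8 s, in which the tool goes at most 62.5 mm and 10.7 degrees, less where a joint would pass 70% of its speed; a pose out of reach is approached as far as the arm can. A call with a gripper value outside its range is refused whole. The fingers move at their own pace and stop on an object; the grip force is fixed at half the most. Time passes only in rows, so rows that repeat a pose let the fingers close. It gives the time, the measured TCP pose, the force, the opening and the grip force at its end, in the units of the state.
- bot.read_state(): the state, without advancing time (a new reading comes with each control period).
- bot.capture(name): name is "scene" or "side" or "wrist"; returns the picture (384x512x3 uint8, blue, green, red); there is no depth.
- bot.camera_model(name): a dict with "intrinsics" (3x3 intrinsics, pixels), "R" (3x3) and "t" (3): a world point X has camera coordinates R X + t. Camera axes: x right, y down, z forward; pixel columns grow to the right and rows downward; lengths in m; the calibration is good to about 2 mm. A picture is of the moment at which its call begins: read the wrist's pose just before it. camera_model takes no time and is no camera call; for the wrist camera it gives the pose at the moment of the call.
- bot.hand_in(): hands the job in; it is judged then, once.
The state is a dict: "time_s": time; "joint_positions": joint angles; "qvel": joint speeds; "tau": joint torques, N m; "position": TCP position; "tcp_rot": TCP orientation; "force": force on the tool from outside, world axes, zero at the start; "moment": the same for the moment, N m; "opening": opening from 0.0 (shut) to 1.0 (fully open); "grasp_force": force on a finger pad.
Only numpy, scipy, OpenCV 4.12 (cv2) and the standard library are available. Lean on these libraries where they do the work, as an engineer would, in place of code of your own. Each camera call takes 0.05 s, during which the arm holds its last target. There are 200 camera calls.

## Working session

There is one attempt and no reset: what is moved stays moved. The work goes in short steps, Python scripts to look and compute and a tool call to move; the robot and the scene stay as the last step left them, time stands still between calls to the robot, and variables do not carry over. Pictures are saved under pics/ and viewed, at most 10 in all, crops included, and the job is handed in when it is done.

Besides the shell and the picture viewer there is one more tool, called after "Request:" by a JSON object that holds its "name" and its "arguments", one argument or row to a line. apply_moves: Moves the arm, as the interface text tells. Its arguments: {"type":"object","properties":{"steps":{"type":"array","items":{"type":"array","items":{"type":"array","items":{"type":"number"}}}}},"required":["steps"]}

```bash
mkdir -p pics; ls
python3 - <<'E'
from rig import bot
import cv2,numpy as np
for n in("scene","side","wrist"):
    m=bot.camera_model(n);print(n,np.round(m["intrinsics"],1).tolist(),np.round(m["R"],3).tolist(),np.round(m["t"],3).tolist())
    cv2.imwrite(f"pics/{n}0.png",bot.capture(n))
a=[cv2.imread(f"pics/{n}0.png") for n in("scene","side")]
cv2.imwrite("pics/a.png",cv2.resize(a[0],(800,600)))
cv2.imwrite("pics/b.png",cv2.resize(a[1],(800,600)))
s=bot.read_state();print(s)
E
```

```text
pics
scene [[366.9, 0.0, 253.7], [0.0, 366.9, 192.8], [0.0, 0.0, 1.0]] [[0.535, -0.845, 0.011], [-0.493, -0.323, -0.808], [0.686, 0.427, -0.589]] [-0.251, 0.331, 0.658]
side [[363.3, 0.0, 259.5], [0.0, 363.3, 196.9], [0.0, 0.0, 1.0]] [[-0.929, -0.37, 0.022], [-0.238, 0.549, -0.801], [0.284, -0.749, -0.599]] [0.461, 0.192, 1.013]
wrist [[334.1, 0.0, 253.7], [0.0, 334.1, 189.4], [0.0, 0.0, 1.0]] [[1.0, 0.001, -0.001], [0.001, -0.952, 0.306], [-0.001, -0.306, -0.952]] [-0.625, -0.038, 0.393]
{'time_s': 0.15, 'joint_positions': array([-1.02276353e+01,  3.02668283e+01,  8.21390803e+01, -2.13731879e-03,
        6.76875664e+01, -1.02273249e+01]), 'qvel': array([-0.01737598, -0.13213441, -0.24294034,  0.0785899 , -0.12356576,
       -0.08535111]), 'tau': array([ 9.14956272e-04, -4.40429199e+01, -1.76841742e+01,  6.33679633e-02,
        5.52540855e-02, -1.06930895e-04]), 'position': array([6.24468671e-01, 1.11309130e-04, 2.32797815e-01]), 'tcp_rot': array([[-8.56710227e-06,  9.99998701e-01, -1.61165051e-03],
       [ 9.99999967e-01,  8.97923976e-06,  2.55716799e-04],
       [ 2.55730939e-04, -1.61164827e-03, -9.99998669e-01]]), 'force': array([-0.87841418, -0.03131066, -0.60264554]), 'moment': array([-0.02195708, -0.03386669,  0.01280438]), 'grasp_force': 0.0, 'opening': 1.001364859375968}
```

View pics/a.png

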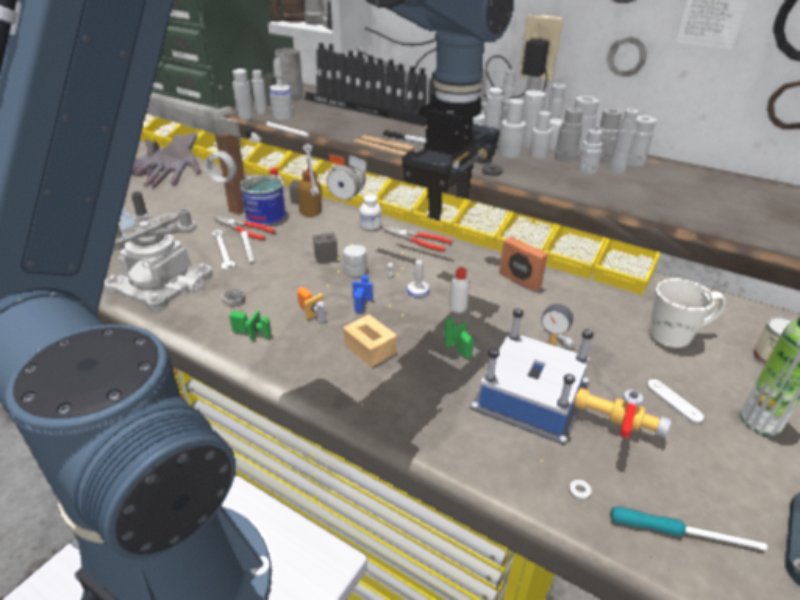

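View pics/b.png

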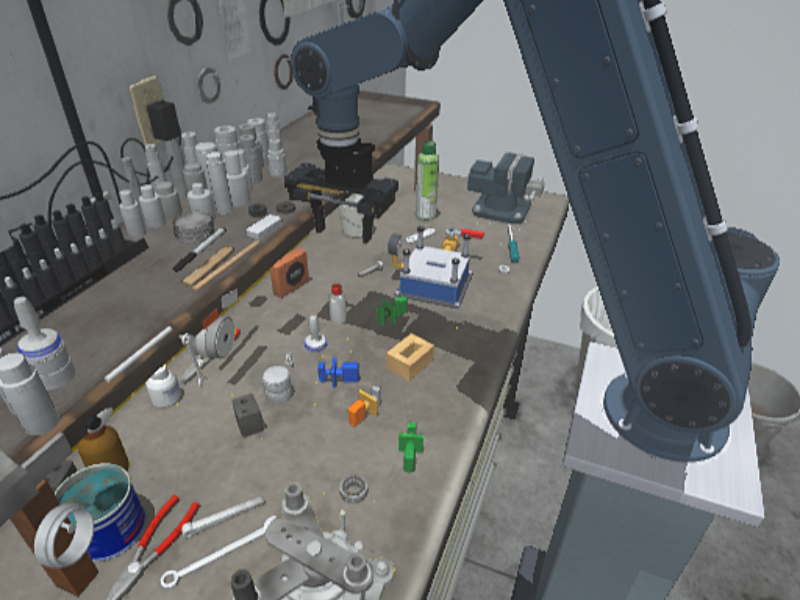

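The scene view (800 px scale) shows the orange plug at (311,303), the wooden block at (370,340), the box lid slot at (537,369) and the red cock handle at (629,418). In the side view they are at (363,405), (411,355), (436,264) and (470,234).

```bash
cat > h.py <<'E'
import cv2,numpy as np
def ray(m,u,v,z):
    "pixel -> world point on the plane of height z"
    R,t,K=map(np.array,(m["R"],m["t"],m["intrinsics"]))
    c=-R.T@t; d=R.T@np.linalg.solve(K,[u,v,1.]); return c+d*(z-c[2])/d[2]
def px(m,X):
    R,t,K=map(np.array,(m["R"],m["t"],m["intrinsics"]));p=K@(R@np.array(X)+t);return p[:2]/p[2]
def hmask(im,lo,hi):
    return cv2.inRange(cv2.cvtColor(im,cv2.COLOR_BGR2HSV),np.array(lo),np.array(hi))
def big(mask,box=None):
    "largest contour within box (u0,v0,u1,v1)"
    if box: k=np.zeros_like(mask);k[box[1]:box[3],box[0]:box[2]]=255;mask=mask&k
    c,_=cv2.findContours(mask,cv2.RETR_EXTERNAL,cv2.CHAIN_APPROX_NONE)
    return max(c,key=cv2.contourArea)
def cen(c):
    M=cv2.moments(c);return M["m10"]/M["m00"],M["m01"]/M["m00"]
E
python3 - <<'E'
from rig import bot
from h import *
f=1/1.5625
for n,bx in (("scene",dict(plug=(290,280,335,325),block=(340,312,400,368),slot=(522,355,552,385),red=(610,395,645,445))),
          ("side",dict(plug=(340,385,385,430),block=(380,330,440,385),slot=(422,256,452,272),red=(455,225,490,245)))):
    im=cv2.imread(f"pics/{n}0.png");m=bot.camera_model(n)
    B={k:[int(x*f) for x in b] for k,b in bx.items()}
    for k,(lo,hi,z) in dict(plug=((5,150,120),(16,255,255),.02),block=((10,60,150),(28,200,255),.04),slot=((0,0,0),(180,255,120),.058),red=((0,180,100),(5,255,255),.072)).items():
        try:
            c=big(hmask(im,lo,hi),B[k]);r=cv2.minAreaRect(c)
            print(n,k,np.round(cen(c),1),cv2.contourArea(c),np.round(ray(m,*cen(c),z),4), [np.round(ray(m,*p,z)[:2],3).tolist() for p in cv2.approxPolyDP(c,2.,True)[:,0].astype(float)])
        except Exception as e: print(n,k,e)
E
```

```text
scene plug [193.9 189.2] 51.0 [0.5063 0.2353 0.02  ] [[0.526, 0.255], [0.494, 0.237], [0.48, 0.213], [0.518, 0.229]]
scene block [236.3 217. ] 739.0 [0.4495 0.0425 0.04  ] [[0.503, 0.087], [0.448, 0.098], [0.416, 0.071], [0.396, 0.004], [0.453, -0.007], [0.484, 0.012]]
scene slot [342. 238.] 25.0 [ 0.5054 -0.2252  0.058 ] [[0.514, -0.219], [0.495, -0.222], [0.497, -0.231], [0.516, -0.229]]
scene red [401.7 268.6] 83.5 [ 0.4696 -0.3707  0.072 ] [[0.501, -0.368], [0.494, -0.363], [0.439, -0.371], [0.453, -0.378], [0.494, -0.374]]
side plug [227.9 263.8] 121.5 [0.4989 0.2232 0.02  ] [[0.504, 0.194], [0.516, 0.219], [0.503, 0.245], [0.491, 0.251], [0.483, 0.225]]
side block [260.3 226.3] 422.5 [0.4671 0.0692 0.04  ] [[0.482, 0.009], [0.504, 0.074], [0.479, 0.12], [0.439, 0.134], [0.454, 0.105], [0.43, 0.027]]
side slot float division by zero
side red [302.7 149.2] 23.5 [ 0.469  -0.3706  0.072 ] [[0.499, -0.367], [0.447, -0.365], [0.463, -0.383]]
```

View pics/wrist0.png

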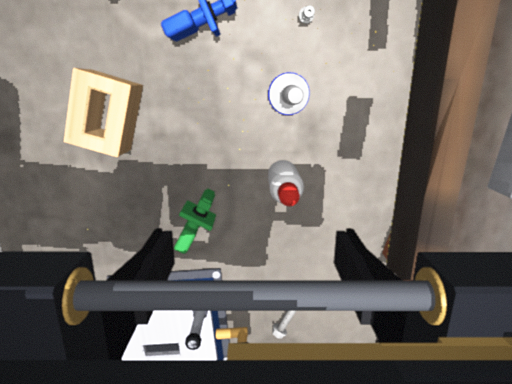

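The wrist view shows the wooden block's slot at about (95,114), the green decoy at (197,215), the blue decoy at (200,18) and part of the box lid at (165,340). I'm going above the plug for a close look.

Request:
{"name": "apply_moves", "arguments": {
  "steps": [
    [[25,-12,3,0,0,0,1],[25,-12,3,0,0,0,1],[25,-12,3,0,0,0,1],[25,-12,3,0,0,0,1],[25,-12,3,0,0,0,1],[25,-12,3,0,0,0,1],[25,-12,3,0,0,0,1],[25,-12,3,0,0,0,1]]
  ]
}}

```text
time_s: 1.15
position: [0.5059, 0.2489, 0.2037]
tcp_rot: [[0.002, 1.0, 0.001], [1.0, -0.002, -0.0], [-0.0, 0.001, -1.0]]
force: [-0.9, 0.3, -0.1]
opening: 0.998
grasp_force: 0.0
```

Run:
```python
from rig import bot
import pickle
from h import *
m=bot.camera_model("wrist");im=bot.capture("wrist");cv2.imwrite("pics/w1.png",im);pickle.dump(m,open("w1.pkl","wb"))
s=bot.read_state();print(s["position"],s["tcp_rot"].round(3),s["joint_positions"].round(1))
c=big(hmask(im,(5,150,100),(16,255,255)));print(cen(c),cv2.boundingRect(c),[ (p.tolist(),ray(m,*p,.04)[:2].round(4).tolist()) for p in cv2.boxPoints(cv2.minAreaRect(c))])
```

```text
[0.50581091 0.24890878 0.20363526] [[ 0.002  1.     0.   ]
 [ 1.    -0.002 -0.   ]
 [-0.     0.    -1.   ]] [14.9 27.6 92.8 -0.  59.5 15. ]
(244.7987726098191, 191.69993540051678) (234, 173, 21, 38) [([232.38462829589844, 206.92306518554688], [0.485, 0.2133]), ([242.00770568847656, 171.63845825195312], [0.4951, 0.25]), ([257.830810546875, 175.953857421875], [0.5106, 0.2457]), ([248.2077178955078, 211.23846435546875], [0.5009, 0.2086])]
```

View pics/w1.png

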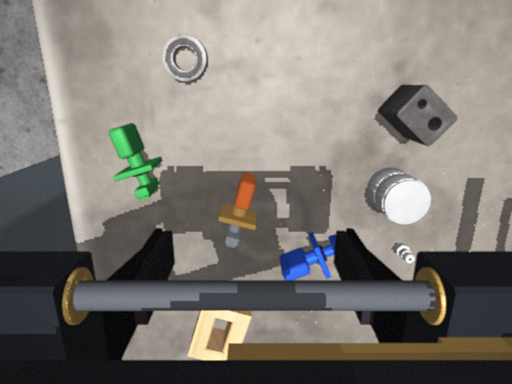

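The close view shows the plug's orange handle at (245,192), its flange at (238,216) and its head at (232,238). The green decoy is at (133,160), the blue one at (310,257), and the block slot at (218,335). I'll grip the handle with the tool tilted 35°.

```bash
cat >> h.py <<'E'
from scipy.spatial.transform import Rotation as Ro
def tool(head,tilt):
    "tool x at heading (deg) when down, then tilted about tool y"
    a=np.radians(head);x=np.array([np.cos(a),np.sin(a),0]);z=np.array([0,0,-1.])
    return np.c_[x,np.cross(z,x),z]@Ro.from_euler("y",tilt,degrees=True).as_matrix()
def goal(s,p,R):
    R0=s["tcp_rot"];print("shift cm",(R0.T@(np.array(p)-s["position"])*100).round(2),"rot",Ro.from_matrix(R0.T@R).as_rotvec(degrees=True).round(1))
E
python3 - <<'E'
from rig import bot
from h import *
import pickle
s=bot.read_state();R=tool(74.6,-35);print(R.round(3))
T=np.array([.4963,.2230,.0214]);goal(s,T-.08*R[:,2],R)
# block slot from w1 and wrist0
m=pickle.load(open("w1.pkl","rb"));im=cv2.imread("pics/w1.png")
print("head",ray(m,232,238,.04).round(3))
im0=cv2.imread("pics/wrist0.png")
class M: pass
R0=np.array([[1,.001,-.001],[.001,-.952,.306],[-.001,-.306,-.952]])
E
```

```text
[[ 0.218  0.964 -0.152]
 [ 0.79  -0.266 -0.553]
 [-0.574  0.    -0.819]]
shift cm [ 1.83  0.26 11.67] rot [  4.7 -34.8  14.8]
head [0.484 0.179 0.04 ]
```

Request:
{"name": "apply_moves", "arguments": {
  "steps": [
    [[1.8,0.2,5,4.7,-34.8,14.8,0.2],[1.8,0.2,8,4.7,-34.8,14.8,0.2],[1.8,0.2,11.7,4.7,-34.8,14.8,0.2],[1.8,0.2,11.7,4.7,-34.8,14.8,0.2],[1.8,0.2,11.7,4.7,-34.8,14.8,0.2],[1.8,0.2,11.7,4.7,-34.8,14.8,0.2],[1.8,0.2,11.7,4.7,-34.8,14.8,0.2]]
  ]
}}

```text
time_s: 2.08
position: [0.5075, 0.2673, 0.088]
tcp_rot: [[0.218, 0.964, -0.151], [0.791, -0.265, -0.552], [-0.572, 0.001, -0.82]]
force: [0.3, -0.4, -0.2]
opening: 0.604
grasp_force: 0.0
```

Run:
```python
from rig import bot
from h import *
m=bot.camera_model("wrist");im=bot.capture("wrist");cv2.imwrite("pics/w2.png",im)
s=bot.read_state();print(s["position"],s["force"])
goal(s,[.4963,.2230,.0214],tool(74.6,-35))
c=big(hmask(im,(5,150,100),(16,255,255)));print(cen(c),cv2.boundingRect(c)); print("expect centre top/axis",px(m,[.4975,.2274,.04]),px(m,[.4975,.2274,.02]))
```

```text
[0.50749337 0.26736104 0.08804114] [-0.20345957 -0.35322589  0.07950734]
shift cm [0.06 0.09 8.08] rot [ 0.1 -0.1  0. ]
(254.723125, 188.873125) (243, 168, 24, 59)
expect centre top/axis [254.11371802 218.9090669 ] [254.0549442  195.65827918]
```

View pics/w2.png

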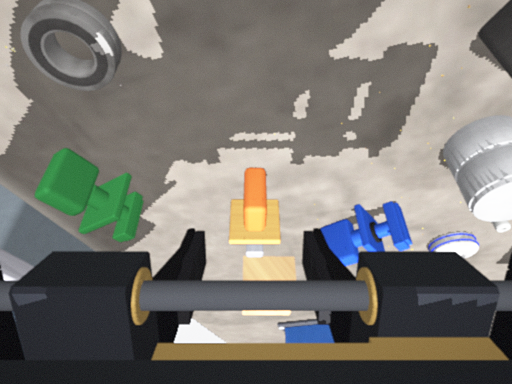

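The orange handle is centred between the fingers at column 255 and lined up with the tool, so I'll go in and close.

Request:
{"name": "apply_moves", "arguments": {
  "steps": [
    [[0,0,4,0,0,0,0.2],[0.05,0.05,7,0,0,0,0.2],[0.05,0.05,8,0,0,0,0.2],[0.05,0.05,8,0,0,0,0.2],[0.05,0.05,8,0,0,0,-1],[0.05,0.05,8,0,0,0,-1],[0.05,0.05,8,0,0,0,-1],[0.05,0.05,8,0,0,0,-1],[0.05,0.05,8,0,0,0,-1]]
  ]
}}

```text
time_s: 3.25
position: [0.4956, 0.2242, 0.0209]
tcp_rot: [[0.216, 0.965, -0.151], [0.79, -0.264, -0.553], [-0.574, -0.0, -0.819]]
force: [0.1, 0.5, 0.8]
opening: 0.187
grasp_force: 30.0
```

Run:
```python
from rig import bot
import numpy as np
s=bot.read_state();print(s["position"],s["opening"]*87,s["grasp_force"],s["force"])
```

```text
[0.49561757 0.22419243 0.02089717] 16.273003299186392 29.991794507950544 [0.10391768 0.47567123 0.77909802]
```

Run:
```python
from rig import bot
from h import *
import pickle
s=bot.read_state();m=bot.camera_model("wrist")
d=np.array([.265,.964,0]);d/=np.linalg.norm(d)
P=np.array([.493,.211,.02])-.044*d
Rp=np.c_[[0,0,1.],np.cross(d,[0,0,1.]),d]
Rt=s["tcp_rot"].T@Rp; pt=s["tcp_rot"].T@(P-s["position"]);print("plug in tool",Rt.round(3),pt.round(4)); pt[1]=0
np.savez("grip.npz",R=tool(74.6,-35).T@Rp,p=pt)
# camera in tool frame
Rc,tc=np.array(m["R"]),np.array(m["t"]);A=Rc@s["tcp_rot"];b=Rc@s["position"]+tc
print("cam in tool",A.round(3),b.round(4))
R0=np.array([[0,1,-.0016],[1,0,0.00026],[.00026,-.0016,-1]]);p0=np.array([.624468,.000111,.232798])
Rw=A@R0.T; m0=dict(R=Rw,t=b-Rw@p0,intrinsics=m["intrinsics"]);pickle.dump((A,b,m0),open("cam.pkl","wb"))
im=cv2.imread("pics/wrist0.png")
crop=hmask(im,(8,40,140),(30,255,255));k=np.zeros_like(crop);k[55:165,55:150]=255;crop&=k
cs,h=cv2.findContours(crop,cv2.RETR_CCOMP,cv2.CHAIN_APPROX_NONE)
for c in cs:
    if cv2.contourArea(c)>60:
        r=cv2.minAreaRect(c);print(cv2.contourArea(c),np.round(cen(c),1),ray(m0,*cen(c),.04).round(4),[ray(m0,*p,.04)[:2].round(4).tolist() for p in cv2.boxPoints(r)])
v=cv2.resize(im[50:180,40:170],(780,780))[:600]
g=cv2.resize(cv2.merge([crop]*3)[50:180,40:170],(600,600),interpolation=0);cv2.imwrite("pics/c0.png",np.hstack([cv2.resize(im[50:180,40:170],(400,400)),cv2.resize(g,(400,400))]))
```

```text
plug in tool [[-0.574 -0.001  0.819]
 [-0.     1.     0.002]
 [-0.819  0.001 -0.574]] [-0.0465  0.0009  0.0337]
cam in tool [[ 0.     1.    -0.001]
 [-0.952 -0.    -0.307]
 [-0.307  0.001  0.952]] [-0.0005  0.0339  0.1702]
4584.0 [ 96.4 110.8] [0.4664 0.0567 0.04  ] [[0.4158, 0.0283], [0.4506, 0.1015], [0.5143, 0.0834], [0.4834, 0.0076]]
148.5 [ 96.  144.4] [0.461  0.0226 0.04  ] [[0.4512, 0.0183], [0.4561, 0.0306], [0.4704, 0.0268], [0.4656, 0.0145]]
111.5 [117.2 128. ] [0.4852 0.0395 0.04  ] [[0.4774, 0.0257], [0.4873, 0.0549], [0.4932, 0.0536], [0.4835, 0.0244]]
75.0 [122.2 103.6] [0.4932 0.0637 0.04  ] [[0.4871, 0.0529], [0.4922, 0.0752], [0.4986, 0.0746], [0.4935, 0.0523]]
761.0 [ 96.8 110.7] [0.4668 0.0568 0.04  ] [[0.4505, 0.0356], [0.4632, 0.0783], [0.4831, 0.0755], [0.4711, 0.0326]]
158.0 [106.6  84.5] [0.4801 0.082  0.04  ] [[0.4704, 0.0776], [0.4753, 0.0897], [0.4892, 0.0864], [0.4844, 0.0742]]
```

View pics/c0.png

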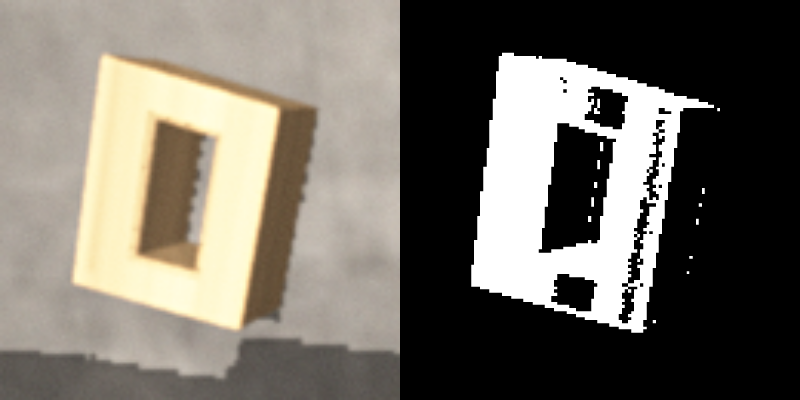

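The crop shows the block's top corners at (100,55), (278,105), (242,328) and (72,283). The slot is centred at about (175,194) in the crop.

Run:
```python
from rig import bot
from h import *
import pickle
A,b,m0=pickle.load(open("cam.pkl","rb"))
f=lambda q:np.array([ray(m0,40+x/400*130,50+y/400*130,.04)[:2] for x,y in q])
for q in ([(100,55),(278,105),(242,328),(72,283)],[(152,118),(218,138),(195,270),(135,252)]):
    w=f(q);print(w.round(4).tolist(),w.mean(0).round(4),"sizes",[np.linalg.norm(w[i]-w[i-1]).round(4) for i in range(4)],"head",[np.degrees(np.arctan2(*(a)[::-1])).round(1) for a in (w[0]-w[3],w[1]-w[2])],np.degrees(np.arctan2(*(w[1]-w[0])[::-1])).round(1))
s=bot.read_state();print(s["position"])
```

```text
[[0.449, 0.0974], [0.5035, 0.0823], [0.483, 0.0097], [0.4276, 0.0251]] [0.4658 0.0536] sizes [np.float64(0.0753), np.float64(0.0565), np.float64(0.0754), np.float64(0.0575)] head [np.float64(73.5), np.float64(74.2)] -15.4
[[0.4626, 0.0783], [0.483, 0.0722], [0.4697, 0.0295], [0.4505, 0.0355]] [0.4664 0.0539] sizes [np.float64(0.0445), np.float64(0.0213), np.float64(0.0447), np.float64(0.0201)] head [np.float64(74.2), np.float64(72.7)] -16.9
[0.49561757 0.22419243 0.02089717]
```

Request:
{"name": "apply_moves", "arguments": {
  "steps": [
    [[-3,0,-4,0,0,0,-1],[-7,0,-10,0,0,0,-1],[-7,0,-10,0,0,0,-1],[-7,0,-10,0,0,0,-1]]
  ]
}}

```text
time_s: 3.75
position: [0.4954, 0.2243, 0.1429]
tcp_rot: [[0.216, 0.965, -0.151], [0.791, -0.264, -0.552], [-0.573, -0.0, -0.82]]
force: [-0.2, -0.5, -2.2]
opening: 0.178
grasp_force: 30.0
```

```bash
cat >> h.py <<'E'
def upright(head,xy,z,sgn=-1):
    "tool pose that puts the gripped plug upright, its x at heading, origin at xy,z"
    g=np.load("grip.npz");a=np.radians(head);x=sgn*np.array([np.cos(a),np.sin(a),0]);zz=np.array([0,0,1.])
    Rp=np.c_[x,np.cross(zz,x),zz];R=Rp@g["R"].T;return np.array([*xy,z])-R@g["p"],R
E
python3 - <<'E'
from rig import bot
from h import *
s=bot.read_state()
for z in(.1,.014):
    p,R=upright(74,(.466,.0537),z);print(p.round(4),R[:,2].round(2));goal(s,p,R)
E
```

```text
[0.4658 0.0528 0.1574] [ 0.23  0.79 -0.57]
shift cm [-15.03   1.66   8.72] rot [-0.1 89.9  0.8]
[0.4658 0.0528 0.0714] [ 0.23  0.79 -0.57]
shift cm [-10.11   1.66  15.77] rot [-0.1 89.9  0.8]
```

Request:
{"name": "apply_moves", "arguments": {
  "steps": [
    [[-15,1.7,8.7,0,89.9,0.8,-1],[-15,1.7,8.7,0,89.9,0.8,-1],[-15,1.7,8.7,0,89.9,0.8,-1],[-15,1.7,8.7,0,89.9,0.8,-1],[-15,1.7,8.7,0,89.9,0.8,-1],[-15,1.7,8.7,0,89.9,0.8,-1],[-15,1.7,8.7,0,89.9,0.8,-1],[-15,1.7,8.7,0,89.9,0.8,-1],[-15,1.7,8.7,0,89.9,0.8,-1],[-15,1.7,8.7,0,89.9,0.8,-1],[-15,1.7,8.7,0,89.9,0.8,-1],[-15,1.7,8.7,0,89.9,0.8,-1]]
  ]
}}

```text
time_s: 5.25
position: [0.466, 0.054, 0.1581]
tcp_rot: [[0.159, 0.962, 0.222], [0.554, -0.273, 0.786], [0.817, -0.002, -0.577]]
force: [-0.2, 0.3, -2.9]
opening: 0.182
grasp_force: 30.0
```

Run:
```python
from rig import bot
from h import *
s=bot.read_state();print(s["position"],s["tcp_rot"].round(3),s["force"],s["opening"]*87)
p,R=upright(74,(.466,.0537),.1);goal(s,p,R)
a=[bot.capture("scene")[130:250,170:330],bot.capture("side")[150:270,190:350]]
cv2.imwrite("pics/d.png",np.hstack([cv2.resize(i,(400,300),interpolation=cv2.INTER_CUBIC) for i in a]))
```

```text
[0.46604835 0.05400136 0.15809416] [[ 0.159  0.962  0.222]
 [ 0.554 -0.273  0.786]
 [ 0.817 -0.002 -0.577]] [-0.20109874  0.33255367 -2.85066804] 15.872560797264079
shift cm [-0.12  0.01 -0.06] rot [-0.2  0.2  0. ]
```

View pics/d.png

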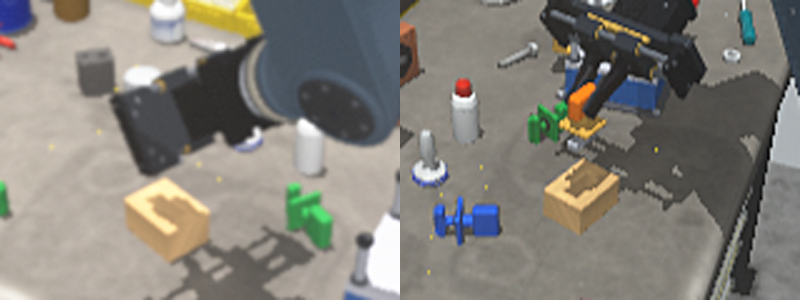

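The side crop shows the plug upright over the block's slot, with the flange at (583,125) and the slot at (595,180). I'm lowering it.

Request:
{"name": "apply_moves", "arguments": {
  "steps": [
    [[-3.4,0.03,2.3,0,0.2,0,-1],[-4.9,0.03,3.4,0,0.2,0,-1],[-5.7,0.03,3.95,0,0.2,0,-1],[-6.4,0.03,4.4,0,0.2,0,-1],[-6.7,0.03,4.6,0,0.2,0,-1],[-6.95,0.03,4.8,0,0.2,0,-1],[-7.1,0.03,4.9,0,0.2,0,-1],[-7.1,0.03,4.9,0,0.2,0,-1]]
  ]
}}

```text
time_s: 6.35
position: [0.4664, 0.0522, 0.0723]
tcp_rot: [[0.159, 0.961, 0.226], [0.548, -0.276, 0.79], [0.821, -0.002, -0.571]]
force: [-1.4, -2.3, 4.4]
opening: 0.182
grasp_force: 30.0
```

Run:
```python
from rig import bot
from h import *
s=bot.read_state();print(s["position"],s["force"],s["moment"],s["opening"]*87)
p,R=upright(74,(.466,.0537),.014);goal(s,p,R)
```

```text
[0.46639284 0.05222043 0.07229148] [-1.43416424 -2.34440036  4.43002377] [-0.25571628  0.05307702  0.00996281] 15.850039829537138
shift cm [-0.05 -0.08  0.08] rot [-0.  -0.2 -0.1]
```

Request:
{"name": "apply_moves", "arguments": {
  "steps": [
    [[0,0,0,0,0,0,0],[0,0,0,0,0,0,0],[0,0,0,0,0,0,0],[0,0,-3,0,0,0,0],[0,0,-8,0,0,0,0],[0,0,-12,0,0,0,0],[0,0,-12,0,0,0,0]]
  ]
}}

```text
time_s: 7.22
position: [0.4402, -0.0452, 0.1406]
tcp_rot: [[0.159, 0.96, 0.229], [0.552, -0.279, 0.786], [0.818, 0.001, -0.575]]
force: [0.2, -0.5, -0.6]
opening: 0.5
grasp_force: 0.0
```

Run:
```python
from rig import bot
from h import *
s=bot.read_state();print(s["position"],s["force"],s["opening"])
goal(s,[.466,.0537,.22],tool(74,0))
m=bot.camera_model("wrist");im=bot.capture("wrist");c=big(hmask(im,(5,150,100),(16,255,255)));print(cen(c),cv2.boundingRect(c),px(m,[.466,.0537,.088]),px(m,[.466,.0537,.058]))
```

```text
[ 0.44023714 -0.04516653  0.14058632] [ 0.21836844 -0.46168727 -0.58665955] 0.5004494991166499
shift cm [12.37 -0.27  3.79] rot [  0.2 -54.9  -0.1]
(251.07879758093202, 183.03201707577375) (241, 156, 20, 55) [249.66530397 170.80991131] [249.92104618 192.59297759]
```

Request:
{"name": "apply_moves", "arguments": {
  "steps": [
    [[12.4,-0.3,3.8,0.2,-54.9,0,0],[12.4,-0.3,3.8,0.2,-54.9,0,0],[12.4,-0.3,3.8,0.2,-54.9,0,0],[12.4,-0.3,3.8,0.2,-54.9,0,0],[12.4,-0.3,3.8,0.2,-54.9,0,0],[12.4,-0.3,3.8,0.2,-54.9,0,0],[12.4,-0.3,3.8,0.2,-54.9,0,0],[12.4,-0.3,3.8,0.2,-54.9,0,0]]
  ]
}}

```text
time_s: 8.28
position: [0.4636, 0.057, 0.2189]
tcp_rot: [[0.273, 0.962, -0.007], [0.962, -0.273, 0.006], [0.004, -0.009, -1.0]]
force: [-0.1, -0.5, 0.2]
opening: 0.502
grasp_force: 0.0
```

Run:
```python
from rig import bot
from h import *
s=bot.read_state();print(s["position"],s["tcp_rot"].round(3),s["joint_positions"].round(1))
m=bot.camera_model("wrist");im=bot.capture("wrist");cv2.imwrite("pics/w3.png",im)
c=big(hmask(im,(5,150,100),(16,255,255)));q=cv2.boxPoints(cv2.minAreaRect(c))
print(cen(c),q.tolist(),[ray(m,*p,.088)[:2].round(4).tolist() for p in q],ray(m,*cen(c),.088))
goal(s,[.466,.0537,.08],tool(74,0))
```

```text
[0.46359764 0.05704514 0.21892154] [[ 0.273  0.962 -0.007]
 [ 0.962 -0.273  0.006]
 [ 0.004 -0.009 -1.   ]] [ -6.9  19.5 104.8   0.4  56.1   8.7]
(259.4715025906736, 182.51230569948186) [[250.0, 159.0], [269.0, 159.0], [269.0, 206.0], [250.0, 206.0]] [[0.4659, 0.0789], [0.4817, 0.0745], [0.4705, 0.0327], [0.454, 0.0373]] [0.46811961 0.05632468 0.088     ]
shift cm [-0.31  0.44 13.89] rot [-0.5 -0.2  0.1]
```

View pics/w3.png

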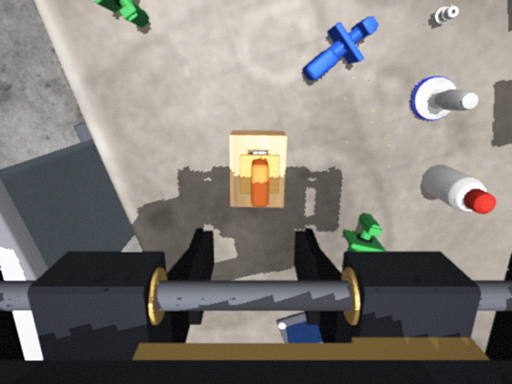

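The plug stands in the block, its orange handle top at (260,182). There's 3 mm of tracking offset, so I'll go most of the way down and correct.

Request:
{"name": "apply_moves", "arguments": {
  "steps": [
    [[-0.1,0.4,5,-0.5,-0.2,0,0],[-0.1,0.4,9,-0.5,-0.2,0,0],[-0.1,0.4,9,-0.5,-0.2,0,0],[-0.1,0.4,9,-0.5,-0.2,0,0]]
  ]
}}

```text
time_s: 8.82
position: [0.4686, 0.0543, 0.1307]
tcp_rot: [[0.275, 0.961, 0.004], [0.961, -0.275, -0.001], [0.0, 0.004, -1.0]]
force: [0.2, -0.2, 0.8]
opening: 0.503
grasp_force: 0.0
```

Run:
```python
from rig import bot
from h import *
s=bot.read_state();print(s["position"],s["tcp_rot"].round(3))
goal(s,[.4675,.0542,.067],tool(74,0))
```

```text
[0.46855049 0.05426081 0.13069032] [[ 0.275  0.961  0.004]
 [ 0.961 -0.275 -0.001]
 [ 0.     0.004 -1.   ]]
shift cm [-0.04 -0.13  6.37] rot [ 0.2 -0.   0. ]
```

Request:
{"name": "apply_moves", "arguments": {
  "steps": [
    [[0,-0.1,4,0,0,0,0],[0,-0.1,6,0,0,0,0],[0,-0.1,6.35,0,0,0,0],[0,-0.1,6.35,0,0,0,0],[0,-0.1,6.35,0,0,0,-1],[0,-0.1,6.35,0,0,0,-1],[0,-0.1,6.35,0,0,0,-1],[0,-0.1,6.35,0,0,0,-1]]
  ]
}}

```text
time_s: 9.82
position: [0.4672, 0.0551, 0.0667]
tcp_rot: [[0.274, 0.962, 0.003], [0.962, -0.274, -0.001], [-0.0, 0.003, -1.0]]
force: [-0.2, 0.3, 2.9]
opening: 0.184
grasp_force: 30.0
```

Run:
```python
from rig import bot
from h import *
s=bot.read_state();print(s["position"],s["tcp_rot"].round(3),s["force"],s["opening"]*87,s["grasp_force"])
```

```text
[0.46720388 0.05505443 0.06669468] [[ 0.274  0.962  0.003]
 [ 0.962 -0.274 -0.001]
 [-0.     0.003 -1.   ]] [-0.23159659  0.33248629  2.8846018 ] 16.034690539428684 29.998058737255633
```

Request:
{"name": "apply_moves", "arguments": {
  "steps": [
    [[0,0,-2,0,0,0,-1],[0,0,-6,0,0,0,-1],[0,0,-11,0,0,0,-1],[0,0,-15,0,0,0,-1],[-4,1,-15.3,0,0,10,-1],[-10,2,-15.3,0,0,20,-1],[-16,4,-15.3,0,0,30,-1],[-22,5,-15.3,0,0,40,-1],[-27.4,6,-15.3,0,0,50,-1],[-27.4,6,-15.3,0,0,60,-1],[-27.4,6,-15.3,0,0,70,-1],[-27.4,6,-15.3,0,0,74,-1],[-27.4,6,-15.3,0,0,74,-1],[-27.4,6,-15.3,0,0,74,-1],[-27.4,6,-15.3,0,0,74,-1]]
  ]
}}

```text
time_s: 11.7
position: [0.4492, -0.2246, 0.2196]
tcp_rot: [[1.0, 0.002, 0.003], [0.002, -1.0, -0.001], [0.003, 0.001, -1.0]]
force: [0.2, -0.1, -1.5]
opening: 0.183
grasp_force: 30.0
```

Run:
```python
from rig import bot
from h import *
import pickle
s=bot.read_state();print(s["position"],s["tcp_rot"].round(3),s["joint_positions"].round(1),s["opening"]*87)
m=bot.camera_model("wrist");im=bot.capture("wrist");cv2.imwrite("pics/w4.png",im);pickle.dump((m,s),open("w4.pkl","wb"))
```

```text
[ 0.44920787 -0.22457599  0.21960637] [[ 1.     0.002  0.003]
 [ 0.002 -1.    -0.001]
 [ 0.003  0.001 -1.   ]] [-3.940e+01  2.190e+01  1.005e+02  1.000e-01  5.750e+01  5.050e+01] 15.899646108190879
```

View pics/w4.png

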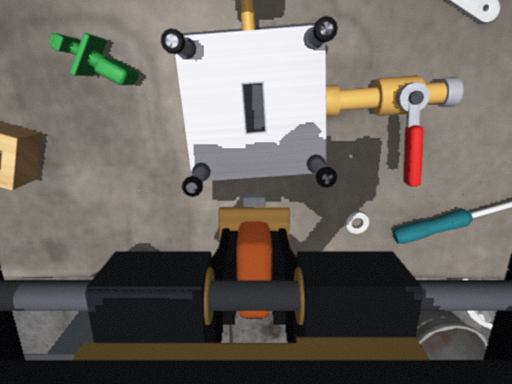

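The wrist view shows the lid slot at about (254,107), tilted slightly, and the posts at (173,41), (325,29), (193,186) and (326,177). The red handle runs from (416,127) to (414,185) with its pivot at (415,97), and the held plug's flange is at (255,215).

Run:
```python
from h import *
import pickle
m,s=pickle.load(open("w4.pkl","rb"));im=cv2.imread("pics/w4.png");g=cv2.cvtColor(im,cv2.COLOR_BGR2GRAY)
for th in(100,130):
    c=big((g<th).astype(np.uint8)*255,(236,74,276,140));q=cv2.boxPoints(cv2.minAreaRect(c));w=np.array([ray(m,*p,.058)[:2] for p in q])
    print(th,np.round(cen(c),1),q.round(1).tolist(),w.round(4).tolist(),w.mean(0).round(4),[np.linalg.norm(w[i]-w[i-1]).round(4) for i in range(4)],[np.degrees(np.arctan2(*(w[i]-w[i-1])[::-1])).round(1) for i in range(4)])
# post tops
P=np.array([ray(m,*p,.112)[:2] for p in((173,41),(325,29),(193,186),(326,177))]);print("posts",P.round(4).tolist(),P.mean(0).round(4))
c=big(hmask(im,(0,180,90),(5,255,255)),(395,115,435,195));q=cv2.boxPoints(cv2.minAreaRect(c));print("red",[ray(m,*p,.078)[:2].round(4).tolist() for p in q]);print("pivot",ray(m,415,97,.078).round(4))
o=big(hmask(im,(5,150,60),(16,255,255)),(225,205,285,320));print("handle",cv2.boundingRect(o))
bf=big(hmask(im,(14,80,100),(28,255,255)),(200,195,310,235));print("flange",cv2.boundingRect(bf))
g_=s["position"]+s["tcp_rot"]@np.array([0,0,.0527-.026]);print("TCP axis at flange px",px(m,g_), "flange edges y±20, x+20 (top/bottom)",[px(m,g_+s["tcp_rot"]@np.array(v)).round(1).tolist() for v in((.02,.02,0),(.02,-.02,0),(.02,.02,-.006),(.02,0,.026),(.02,0.007,.026),(.02,-.007,.026))])
```

```text
100 [253.4 107.2] [[242.60000610351562, 84.0999984741211], [261.0, 82.80000305175781], [264.29998779296875, 130.89999389648438], [245.89999389648438, 132.10000610351562]] [[0.533, -0.2149], [0.5341, -0.2313], [0.4914, -0.2348], [0.4902, -0.2176]] [ 0.5122 -0.2247] [np.float64(0.0429), np.float64(0.0165), np.float64(0.0428), np.float64(0.0172)] [np.float64(3.7), np.float64(-86.1), np.float64(-175.4), np.float64(94.0)]
130 [253.5 107.3] [[242.39999389648438, 83.69999694824219], [261.6000061035156, 82.5999984741211], [264.5, 131.1999969482422], [245.3000030517578, 132.3000030517578]] [[0.5334, -0.2147], [0.5344, -0.2319], [0.4912, -0.235], [0.4901, -0.217]] [ 0.5122 -0.2247] [np.float64(0.0434), np.float64(0.0172), np.float64(0.0434), np.float64(0.018)] [np.float64(3.1), np.float64(-86.6), np.float64(-175.9), np.float64(93.5)]
posts [[0.5624, -0.167], [0.5705, -0.2751], [0.4541, -0.1756], [0.4619, -0.2832]] [ 0.5122 -0.2252]
red [[0.4454, -0.3631], [0.4991, -0.3583], [0.4984, -0.3721], [0.4446, -0.3776]]
pivot [ 0.5231 -0.3616  0.078 ]
handle (236, 220, 37, 61)
flange (218, 207, 72, 28)
TCP axis at flange px [253.2845504  234.54788237] flange edges y±20, x+20 (top/bottom) [[288.5, 202.5], [218.1, 202.5], [289.6, 206.2], [253.3, 188.6], [264.2, 188.6], [242.4, 188.6]]
```

Run:
```python
from h import *
import pickle
m,s=pickle.load(open("w4.pkl","rb"));im=cv2.imread("pics/w4.png")
for c in (248,254,262): print(c,[(r,*im[r,c].tolist()) for r in range(188,240,2)])
print("cols r212",[(c,*im[212,c].tolist()) for c in list(range(212,224,2))+list(range(284,296,2))])
print("cols r200",[(c,*im[201,c].tolist()) for c in range(236,274,2)])
f=lambda x,y,zp:px(m,s["position"]+s["tcp_rot"]@np.array([x,y,.0527-zp])).round(1).tolist()
for n,a in dict(head0=(.018,0,0),head4=(.02,0,.004),head12=(.02,0,.012),flb=(.02,0,.026),flt=(.02,0,.032),hb=(.02,0,.044),ht=(.02,0,.074),ht_back=(-.02,0,.074)).items(): print(n,f(*a))
```

```text
248 [(188, 66, 70, 75), (190, 68, 71, 77), (192, 62, 68, 72), (194, 74, 72, 74), (196, 82, 75, 76), (198, 108, 105, 100), (200, 116, 109, 109), (202, 119, 112, 109), (204, 122, 116, 113), (206, 104, 105, 106), (208, 39, 78, 103), (210, 53, 103, 133), (212, 58, 107, 141), (214, 58, 109, 142), (216, 61, 111, 145), (218, 58, 105, 139), (220, 52, 97, 133), (222, 26, 56, 113), (224, 27, 54, 114), (226, 25, 54, 113), (228, 29, 55, 114), (230, 27, 55, 114), (232, 23, 55, 114), (234, 25, 53, 116), (236, 26, 56, 118), (238, 30, 59, 121)]
254 [(188, 66, 71, 75), (190, 65, 71, 75), (192, 67, 72, 75), (194, 78, 76, 76), (196, 84, 76, 79), (198, 117, 111, 109), (200, 117, 110, 110), (202, 119, 113, 113), (204, 120, 113, 109), (206, 107, 109, 116), (208, 37, 80, 107), (210, 55, 101, 133), (212, 57, 107, 141), (214, 57, 109, 143), (216, 60, 109, 144), (218, 60, 111, 143), (220, 54, 103, 138), (222, 29, 60, 117), (224, 24, 54, 113), (226, 27, 55, 116), (228, 26, 57, 117), (230, 23, 53, 111), (232, 27, 57, 116), (234, 28, 57, 119), (236, 30, 58, 118), (238, 29, 59, 119)]
262 [(188, 70, 73, 76), (190,
[... 645 characters left out ...]
, (284, 63, 114, 149), (286, 60, 110, 147), (288, 52, 99, 132), (290, 112, 123, 136), (292, 127, 133, 141), (294, 127, 137, 142)]
cols r200 [(236, 126, 134, 142), (238, 66, 73, 78), (240, 65, 68, 74), (242, 75, 74, 78), (244, 113, 107, 107), (246, 117, 110, 110), (248, 119, 110, 110), (250, 116, 111, 110), (252, 117, 109, 109), (254, 115, 110, 107), (256, 116, 111, 110), (258, 115, 110, 109), (260, 118, 111, 111), (262, 119, 113, 110), (264, 108, 102, 103), (266, 83, 91, 93), (268, 88, 95, 100), (270, 89, 93, 98), (272, 90, 97, 104)]
head0 [253.3, 191.5]
head4 [253.3, 190.5]
head12 [253.3, 194.6]
flb [253.3, 202.5]
flt [253.3, 206.2]
hb [253.3, 214.4]
ht [253.2, 240.7]
ht_back [253.2, 318.1]
```

Run:
```python
from rig import bot
from h import *
s=bot.read_state();goal(s,[.5140,-.2246,.1277],tool(4,0))
```

```text
shift cm [6.45 0.01 9.21] rot [ 0.1 -0.2 -3.9]
```

Request:
{"name": "apply_moves", "arguments": {
  "steps": [
    [[4,0,0,0.1,-0.2,-3.9,-1],[6.45,0,2,0.1,-0.2,-3.9,-1],[6.45,0,6,0.1,-0.2,-3.9,-1],[6.45,0,9.2,0.1,-0.2,-3.9,-1],[6.45,0,9.2,0.1,-0.2,-3.9,-1],[6.45,0,9.2,0.1,-0.2,-3.9,-1],[6.45,0,9.2,0.1,-0.2,-3.9,-1]]
  ]
}}

```text
time_s: 12.62
position: [0.5151, -0.2255, 0.1295]
tcp_rot: [[0.998, 0.07, 0.002], [0.07, -0.998, -0.001], [0.002, 0.002, -1.0]]
force: [-0.4, -0.4, -0.8]
opening: 0.182
grasp_force: 30.0
```

Run:
```python
from rig import bot
from h import *
s=bot.read_state();print(s["position"],s["force"],s["moment"])
for z in(.105,.0847):goal(s,[.5140,-.2246,z],tool(4,0))
```

```text
[ 0.51507049 -0.22547858  0.12954305] [-0.39593266 -0.36286825 -0.80471159] [ 0.02553221  0.07965391 -0.04196537]
shift cm [-0.11 -0.1   2.45] rot [ 0.1 -0.1 -0. ]
shift cm [-0.11 -0.1   4.48] rot [ 0.1 -0.1 -0. ]
```

Request:
{"name": "apply_moves", "arguments": {
  "steps": [
    [[-0.1,-0.1,1,0.1,-0.1,0,-1],[-0.1,-0.1,1.6,0.1,-0.1,0,-1],[-0.1,-0.1,2,0.1,-0.1,0,-1],[-0.1,-0.1,2.4,0.1,-0.1,0,-1],[-0.1,-0.1,2.8,0.1,-0.1,0,-1],[-0.1,-0.1,2.8,0.1,-0.1,0,-1]]
  ]
}}

```text
time_s: 13.38
position: [0.5128, -0.2237, 0.0995]
tcp_rot: [[0.998, 0.07, -0.003], [0.07, -0.998, 0.003], [-0.003, -0.003, -1.0]]
force: [0.1, -0.0, -1.3]
opening: 0.181
grasp_force: 30.0
```

Run:
```python
from rig import bot
from h import *
s=bot.read_state();print(s["position"],s["force"],s["moment"],s["opening"]*87)
goal(s,[.5140,-.2246,.0847],tool(4,0))
```

```text
[ 0.51276728 -0.22366927  0.09950041] [ 0.09319607 -0.03405397 -1.29932977] [ 0.06345119  0.09278281 -0.02965263] 15.786418592851472
shift cm [0.12 0.11 1.48] rot [-0.2  0.2 -0. ]
```

Request:
{"name": "apply_moves", "arguments": {
  "steps": [
    [[0.03,0.05,0.6,-0.1,0.1,0,-1],[0.03,0.05,1.0,-0.1,0.1,0,-1],[0.03,0.05,1.3,-0.1,0.1,0,-1],[0.03,0.05,1.5,-0.1,0.1,0,-1],[0.03,0.05,1.55,-0.1,0.1,0,-1],[0.03,0.05,1.55,-0.1,0.1,0,-1]]
  ]
}}

```text
time_s: 14.12
position: [0.5132, -0.2242, 0.0847]
tcp_rot: [[0.998, 0.07, -0.001], [0.07, -0.998, 0.001], [-0.001, -0.001, -1.0]]
force: [-1.2, 0.9, 3.7]
opening: 0.179
grasp_force: 30.0
```

Run:
```python
from rig import bot
from h import *
s=bot.read_state();print(s["position"],s["tcp_rot"].round(3),s["force"],s["moment"],s["opening"]*87)
goal(s,[.5140,-.2246,.0847],tool(4,0));goal(s,[.5140,-.2246,.0847],tool(94,0))
```

```text
[ 0.5131658  -0.22415368  0.08473343] [[ 0.998  0.07  -0.001]
 [ 0.07  -0.998  0.001]
 [-0.001 -0.001 -1.   ]] [-1.23984032  0.8840689   3.70144856] [ 0.1229201   0.36246562 -0.05420115] 15.581424758169103
shift cm [0.08 0.05 0.  ] rot [-0.  0. -0.]
shift cm [0.08 0.05 0.  ] rot [ -0.1   0.  -90. ]
```

Request:
{"name": "apply_moves", "arguments": {
  "steps": [
    [[0,-0.02,0,0,0,-10,-1],[-0.01,-0.05,0,0,0,-20,-1],[-0.02,-0.08,0,0,0,-30,-1],[-0.04,-0.1,0,0,0,-40,-1],[-0.06,-0.12,0,0,0,-50,-1],[-0.08,-0.14,0,0,0,-60,-1],[-0.1,-0.15,0,0,0,-70,-1],[-0.12,-0.15,0,0,0,-80,-1],[-0.15,-0.15,0,0,0,-90,-1],[-0.15,-0.15,0,0,0,-90,-1],[-0.15,-0.15,0,0,0,-90,-1]]
  ]
}}

```text
time_s: 15.5
position: [0.5123, -0.2234, 0.0847]
tcp_rot: [[-0.067, 0.998, 0.001], [0.998, 0.067, -0.001], [-0.001, 0.001, -1.0]]
force: [0.1, -0.8, 1.6]
opening: 0.176
grasp_force: 30.0
```

Run:
```python
from rig import bot
from h import *
s=bot.read_state();print(s["position"],s["tcp_rot"].round(3),s["force"],s["moment"],s["opening"]*87,s["joint_positions"].round(1))
print(np.degrees(np.arctan2(s["tcp_rot"][1,0],s["tcp_rot"][0,0])))
```

```text
[ 0.51232853 -0.2233665   0.08472266] [[-0.067  0.998  0.001]
 [ 0.998  0.067 -0.001]
 [-0.001  0.001 -1.   ]] [ 0.1485399  -0.83149168  1.60315262] [-0.0603346  -0.10255342  0.04117133] 15.321948520133999 [-35.   37.5  98.6   0.   43.8 -38.9]
93.84971234023816
```

Request:
{"name": "apply_moves", "arguments": {
  "steps": [
    [[0,0,0,0,0,0,-0.2],[0,0,0,0,0,0,-0.2],[0,0,0,0,0,0,-0.2],[0,0,-3,0,0,0,-0.2],[0,0,-8,0,0,0,-0.2],[-3,0,-14,0,0,0,-0.2],[-4,0,-14,0,0,0,-0.2],[-4,0,-14,0,0,0,-0.2]]
  ]
}}

```text
time_s: 16.5
position: [0.5142, -0.2633, 0.2242]
tcp_rot: [[-0.068, 0.998, -0.001], [0.998, 0.068, 0.001], [0.001, -0.001, -1.0]]
force: [-0.7, -0.3, -0.9]
opening: 0.401
grasp_force: 0.0
```

Run:
```python
from rig import bot
from h import *
import pickle
m=bot.camera_model("wrist");im=bot.capture("wrist");s=bot.read_state();print(s["position"],s["tcp_rot"].round(3),s["opening"])
cv2.imwrite("pics/w5.png",im);pickle.dump((m,s),open("w5.pkl","wb"))
cv2.imwrite("pics/w5b.png",np.hstack([cv2.resize(im,(460,345)),cv2.resize(bot.capture("side")[110:210,220:320],(340,345))]))
b=big(hmask(im,(14,80,100),(28,255,255)),(200,100,310,250));q=cv2.boxPoints(cv2.minAreaRect(b));print(q.round(1).tolist(),[ray(m,*p,.064)[:2].round(4).tolist() for p in q])
o=big(hmask(im,(5,150,60),(16,255,255)));q=cv2.boxPoints(cv2.minAreaRect(o));w=np.array([ray(m,*p,.106)[:2] for p in q]);print(w.round(4).tolist(),[np.degrees(np.arctan2(*(w[i]-w[i-1])[::-1])).round(1) for i in range(4)])
```

```text
[ 0.5134059  -0.26209641  0.22299195] [[-0.069  0.998 -0.003]
 [ 0.998  0.069  0.003]
 [ 0.003 -0.003 -1.   ]] 0.4044571259713673
[[240.0, 249.0], [240.0, 198.0], [270.0, 198.0], [270.0, 249.0]] [[0.5059, -0.3451], [0.5028, -0.2889], [0.5324, -0.2869], [0.5371, -0.3429]]
[[0.5036, -0.2043], [0.5187, -0.2033], [0.5218, -0.243], [0.5061, -0.2441]] [np.float64(93.5), np.float64(3.9), np.float64(-85.5), np.float64(-176.1)]
```

View pics/w5b.png

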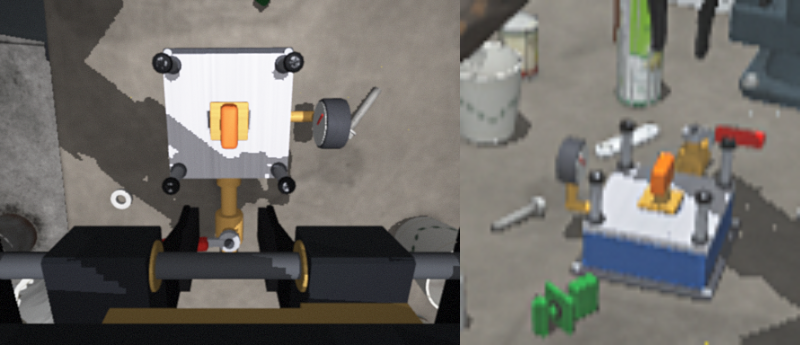

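The view shows the plug upright on the lid with its handle at 94°, square across the slot, and its flange flat on the lid. The plug is locked and released, so next is the cock; first I check for obstacles near the sweep.

Run:
```python
from rig import bot
from h import *
m=bot.camera_model("scene")
for n,u,v in(("bottle",765,425),("mug",672,340),("strip",675,400),("driver",690,530)): print(n,ray(m,u/1.5625,v/1.5625,0).round(3))
s=bot.read_state();goal(s,[.4622,-.3690,.15],tool(4,0));goal(s,[.4622,-.3690,.2229],tool(4,0))
```

```text
bottle [ 0.65  -0.548  0.   ]
mug [ 0.784 -0.387  0.   ]
strip [ 0.63  -0.422  0.   ]
driver [ 0.4   -0.484 -0.   ]
shift cm [-10.4   -5.79   7.22] rot [-0.4 -0.  90. ]
shift cm [-10.37  -5.82  -0.07] rot [-0.4 -0.  90. ]
```

Request:
{"name": "apply_moves", "arguments": {
  "steps": [
    [[-4,-2,0,-0.2,0,10,-0.2],[-8,-4,0,-0.4,0,20,-0.2],[-10.4,-5.8,0,-0.4,0,30,-0.2],[-10.4,-5.8,0,-0.4,0,40,-0.2],[-10.4,-5.8,1,-0.4,0,50,-0.2],[-10.4,-5.8,2,-0.4,0,60,-0.2],[-10.4,-5.8,4,-0.4,0,70,-0.2],[-10.4,-5.8,6,-0.4,0,80,-0.2],[-10.4,-5.8,7.2,-0.4,0,90,-0.2],[-10.4,-5.8,7.2,-0.4,0,90,-0.2],[-10.4,-5.8,7.2,-0.4,0,90,-0.2],[-10.4,-5.8,7.2,-0.4,0,90,-0.2]]
  ]
}}

```text
time_s: 18.1
position: [0.4641, -0.3705, 0.1527]
tcp_rot: [[0.997, 0.071, 0.004], [0.071, -0.997, -0.004], [0.004, 0.004, -1.0]]
force: [-0.4, -1.1, -0.2]
opening: 0.405
grasp_force: 0.0
```

Run:
```python
from rig import bot
from h import *
s=bot.read_state();print(s["position"],s["opening"],s["joint_positions"].round(1))
m=bot.camera_model("wrist");im=bot.capture("wrist");cv2.imwrite("pics/w6.png",im)
c=big(hmask(im,(0,180,90),(5,255,255)));print(cv2.boundingRect(c),[ray(m,*p,.078)[:2].round(4).tolist() for p in cv2.boxPoints(cv2.minAreaRect(c))])
goal(s,[.4622,-.3690,.067],tool(4,0))
```

```text
[ 0.46406436 -0.37053589  0.15265724] 0.4054824808670879 [-49.4  33.5  91.2   0.1  54.9  36.5]
(245, 158, 18, 73) [[0.4989, -0.3625], [0.5001, -0.3735], [0.446, -0.3799], [0.4447, -0.3682]]
shift cm [-0.21 -0.2   8.56] rot [ 0.2 -0.2  0.1]
```

Request:
{"name": "apply_moves", "arguments": {
  "steps": [
    [[-0.1,-0.05,4,0.2,-0.2,0,-0.2],[-0.1,-0.05,7,0.2,-0.2,0,-0.2],[-0.1,-0.05,8.5,0.2,-0.2,0,-0.2],[-0.1,-0.05,8.5,0.2,-0.2,0,-0.2],[-0.1,-0.05,8.5,0.2,-0.2,0,-1],[-0.1,-0.05,8.5,0.2,-0.2,0,-1],[-0.1,-0.05,8.5,0.2,-0.2,0,-1],[-0.1,-0.05,8.5,0.2,-0.2,0,-1]]
  ]
}}

```text
time_s: 19.15
position: [0.4635, -0.3702, 0.0681]
tcp_rot: [[0.998, 0.07, 0.001], [0.07, -0.998, -0.0], [0.001, 0.001, -1.0]]
force: [-0.1, 2.7, 4.8]
opening: 0.133
grasp_force: 29.9
```

Run:
```python
from rig import bot
from h import *
s=bot.read_state();print(s["position"],s["opening"]*87,s["grasp_force"],s["force"],s["moment"])
p=s["position"];print(np.degrees(np.arctan2(s["tcp_rot"][1,0],s["tcp_rot"][0,0])))
H=np.array([.5225,-.3660]);v=p[:2]-H;print("r",np.hypot(*v),"ang",np.degrees(np.arctan2(v[1],v[0]))%360)
for a in range(9,100,9):
    c=np.radians(a);w=H+np.array([[np.cos(c),-np.sin(c)],[np.sin(c),np.cos(c)]])@v
    d=s["tcp_rot"].T@np.array([*(w-p[:2]),0])*100;print(a,d.round(2))
```

```text
[ 0.46345427 -0.37022849  0.0681447 ] 11.567048841917705 29.858407974243164 [-0.07930062  2.71617296  4.76791077] [0.30644125 0.05089305 0.16956195]
4.016501127583237
r 0.059196946985640105 ang 184.09617358737822
9 [0.07 0.93 0.  ]
18 [0.29 1.83 0.  ]
27 [0.65 2.69 0.  ]
36 [1.14 3.48 0.  ]
45 [1.74 4.18 0.  ]
54 [2.45 4.79 0.  ]
63 [3.24 5.27 0.01]
72 [4.1  5.62 0.01]
81 [5.   5.84 0.01]
90 [5.93 5.91 0.01]
99 [6.85 5.84 0.01]
```

Request:
{"name": "apply_moves", "arguments": {
  "steps": [
    [[0.07,0.93,0,0,0,-9,-1],[0.29,1.83,0,0,0,-18,-1],[0.65,2.69,0,0,0,-27,-1],[1.14,3.48,0,0,0,-36,-1],[1.74,4.18,0,0,0,-45,-1],[1.74,4.18,0,0,0,-45,-1]]
  ]
}}

```text
time_s: 19.9
position: [0.484, -0.4102, 0.0681]
tcp_rot: [[0.657, 0.754, 0.001], [0.754, -0.657, 0.001], [0.001, 0.0, -1.0]]
force: [1.9, 3.7, 7.3]
opening: 0.135
grasp_force: 29.9
```

Request:
{"name": "apply_moves", "arguments": {
  "steps": [
    [[0.07,0.93,0,0,0,-9,-1],[0.29,1.83,0,0,0,-18,-1],[0.65,2.69,0,0,0,-27,-1],[1.14,3.48,0,0,0,-36,-1],[1.6,4.02,0,0,0,-43,-1],[1.74,4.18,0,0,0,-45,-1],[1.85,4.3,0,0,0,-46.5,-1],[1.85,4.3,0,0,0,-46.5,-1]]
  ]
}}

```text
time_s: 20.9
position: [0.5267, -0.4239, 0.0681]
tcp_rot: [[-0.091, 0.996, -0.002], [0.996, 0.091, 0.003], [0.003, -0.002, -1.0]]
force: [-3.6, 3.4, 7.6]
opening: 0.137
grasp_force: 30.3
```

Run:
```python
from rig import bot
import numpy as np
s=bot.read_state();print(s["position"],s["force"],s["moment"],s["opening"]*87);print(np.degrees(np.arctan2(s["tcp_rot"][1,0],s["tcp_rot"][0,0])))
```

```text
[ 0.52667247 -0.42387855  0.06806034] [-3.61911378  3.39032433  7.62850473] [ 0.61296479  0.48101469 -0.52229003] 11.883086800023102
95.22078551833916
```

Request:
{"name": "apply_moves", "arguments": {
  "steps": [
    [[0,0.15,0,0,0,-1,-1],[0,0.25,0,0,0,-1.5,-1],[0,0.25,0,0,0,-1.5,-1]]
  ]
}}

```text
time_s: 21.28
position: [0.5269, -0.4237, 0.068]
tcp_rot: [[-0.117, 0.993, -0.007], [0.993, 0.117, 0.004], [0.004, -0.006, -1.0]]
force: [-7.6, 2.4, 9.5]
opening: 0.139
grasp_force: 30.7
```

Run:
```python
from rig import bot
import numpy as np
s=bot.read_state();print(s["position"],s["force"],s["moment"],s["opening"]*87);print(np.degrees(np.arctan2(s["tcp_rot"][1,0],s["tcp_rot"][0,0])))
```

```text
[ 0.52688149 -0.42370268  0.06797425] [-7.56982085  2.41231717  9.45241974] [ 0.46158078  1.29584063 -0.68559319] 12.06912683708923
96.72055041452212
```

Request:
{"name": "apply_moves", "arguments": {
  "steps": [
    [[0,0.25,0,0,0,-1,0],[0,0.1,0,0,0,0,0],[0,0,0,0,0,0,0],[0,0,-3,0,0,0,0],[0,0,-8,0,0,0,0],[0,0,-14,0,0,0,0],[-2,0,-16,0,0,0,0],[-4,0,-18,0,0,0,0],[-4,0,-18,0,0,0,0]]
  ]
}}

```text
time_s: 22.4
position: [0.5362, -0.4668, 0.2492]
tcp_rot: [[-0.12, 0.993, 0.004], [0.993, 0.12, -0.005], [-0.005, 0.003, -1.0]]
force: [-0.5, 0.1, -0.1]
opening: 0.5
grasp_force: 0.0
```

Run:
```python
from rig import bot
from h import *
s=bot.read_state();m=bot.camera_model("wrist");im=bot.capture("wrist");print(s["position"],s["opening"])
c=big(hmask(im,(0,180,90),(5,255,255)));w=np.array([ray(m,*p,.078)[:2] for p in cv2.boxPoints(cv2.minAreaRect(c))]);print(cv2.boundingRect(c),w.round(4).tolist(),[np.degrees(np.arctan2(*(w[i]-w[i-1])[::-1])).round(1) for i in range(4)])
o=big(hmask(im,(5,150,60),(16,255,255)));w=np.array([ray(m,*p,.106)[:2] for p in cv2.boxPoints(cv2.minAreaRect(o))]);print("plug",w.mean(0).round(4),[np.degrees(np.arctan2(*(w[i]-w[i-1])[::-1])).round(1) for i in range(4)])
for n in("side","scene"):
    i=bot.capture(n);c=big(hmask(i,(0,180,100),(5,255,255)),(285,130,325,170) if n=="side" else (380,240,440,300));mm=bot.camera_model(n);w=np.array([ray(mm,*p,.075)[:2] for p in cv2.boxPoints(cv2.minAreaRect(c))]);print(n,cv2.contourArea(c),w.round(3).tolist())
```

```text
[ 0.53618443 -0.46680249  0.24923495] 0.4999963148528438
(243, 89, 13, 58) [[0.5231, -0.4441], [0.5192, -0.3908], [0.5295, -0.39], [0.5339, -0.4432]] [np.float64(-175.3), np.float64(94.2), np.float64(4.9), np.float64(-85.2)]
plug [ 0.5197 -0.3972] [np.float64(179.5), np.float64(88.5), np.float64(-0.4), np.float64(-91.5)]
side 12.0 [[0.53, -0.391], [0.535, -0.447], [0.525, -0.442], [0.521, -0.386]]
scene 100.0 [[0.511, -0.392], [0.53, -0.391], [0.533, -0.437], [0.515, -0.437]]
```

Run:
```python
from rig import bot
from h import *
m=bot.camera_model("side");im=bot.capture("side");o=big(hmask(im,(5,150,100),(14,255,255)),(265,140,300,185));print(cen(o),cv2.contourArea(o),px(m,[.5125,-.2237,.091]))
print(bot.hand_in())
```

```text
(278.86973180076626, 160.4406130268199) 43.5 [279.42279933 160.83946055]
the job is handed in; nothing more can be done
None
```

The job is done and handed in at about 22.5 s: the plug was stood in the block and released, then locked squarely across the slot with its flange on the lid. After that the red cock was swung to its stop, along the pipe; I didn't re-check the bystanders at the end.

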